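Park the organiser's locking divider against its end stop

ROBOT

A 6-joint arm with a two-finger parallel gripper is mounted at the origin on the work surface. World frame = base frame: x ahead of the robot, y to its left, z up, the work surface at z = 0. Lengths are in m, angles in rad, forces in N, time in s.
With the tool pointing down it reaches from about 0.225 to 0.725 m from the base axis. Payload 3.1 kg.
Tool frame: the origin (TCP) lies at the very end of the fingers, on their centre line; the grasp point (between the pads) lies 19 mm behind it; z points along the fingers, y is the line along which they close (so a half turn about z gives the same grasp; the last joint's range is limited). The gripper opens to 85 mm and grips with 20 to 120 N. Pads are 22 mm wide; open, the fingers measure 114 mm over their backs; the gripper's body (76 mm by 85 mm) begins 54 mm behind the grasp point. The pads swing forward as they close: fully open they stand 13 mm farther back than shut.
Start: joints at [-1.28, 0.048, 0.099, 1.622, 0, 1.443], TCP at [0.213, -0.48, 0.231] pointing down, gripper open.
Joint ranges: [-2.91, 2.91], [-0.99, 1.94], [-1.21, 1.42], [-2.12, 2.29], [-1.49, 1.47], [-3.14, 3.14]. Speed limits (rad/s): [2.79, 2.79, 3.14, 3.14, 3.14, 3.14].

INTERFACE

Orientations are given as a rotation vector (axis times angle).
In Python, from bench import ctrl gives the robot as it stands.
- The arm moves only by the tool send_rows, never from a script. Its argument "commands" is a list of rows, each a list of 3 entries, a list of its own where there are three numbers: the closure, from 0 (fully open) to 1 (shut), then the shift along the tool's x, y, z in m, then the turn, a rotation vector about the tool's x, y, z in rad. A call has 1 to 5 rows; each row is the pose to reach, as a shift and turn from the pose commanded when the call began, along the tool's axes at that moment; what a row does not reach only later rows make up. A row lasts 1/10 s, in which the tool goes at most 50 mm and 8.59 degrees, less where a joint would pass 70% of its speed; a pose out of reach is approached as far as the arm can. A call with a gripper value outside its range is refused whole. The fingers move at their own pace and stop on an object; "squeeze" is the grip in N (left out, the last holds). Time passes only in rows, so rows that repeat a pose let the fingers close. It gives the time, the measured TCP pose, the force, the opening and the grip force at its end, in the units of the state.
- ctrl.state(): the state, without advancing time (a new reading comes with each control period).
- ctrl.capture(name): name is "side" or "top"; returns (picture, depth): 384x512x3 uint8, red, green, blue; 384x512 float32, m along the optical axis (not along the pixel's ray), 0 where there is no reading.
- ctrl.camera_params(name): a dict with "fx", "fy", "cx", "cy" (pixels), "k1" (the pictures are not rectified: a ray, as slopes to the right and down, at radius r is drawn at 1 + k1 r^2 times it, then the intrinsics apply), "R" (3x3) and "t" (3): a world point X has camera coordinates R X + t. Camera axes: x right, y down, z forward; pixel columns grow to the right and rows downward; lengths in m; the calibration is good to about 2 mm. A picture is of the moment at which its call begins. camera_params takes no time and is no camera call.
- ctrl.finish_job(): hands the job in; it is judged then, once.
The state is a dict: "t": time; "q": joint angles; "dq": joint speeds; "joint_efforts": joint torques, N m; "eef_pos": TCP position; "orientation": TCP orientation; "contact_force": force on the tool from outside, world axes, zero at the start; "moment": the same for the moment, N m; "finger_gap": opening from 0.0 (shut) to 1.0 (fully open); "grip_force": force on a finger pad.
Only numpy, scipy, OpenCV 4.12 (cv2) and the standard library are available. Lean on these libraries where they do the work, as an engineer would, in place of code of your own. Each camera call takes 0.05 s, during which the arm holds its last target. There are 200 camera calls.

TASK

The black organiser tray in the coffee corner needs one wide free bay for new stock: press the locking button on the cross divider's carriage down with a fingertip and, keeping it down, slide the divider along the rail, away from the tin and the carton, until it is right up against the end stop at the other end of the rail. Then let the button spring up so that the divider is locked there, and move clear. Grip and lift nothing, do not force the divider while it is locked, and leave the tin, the carton, the mug and the jug undisturbed.

Things in the scene. Friction and masses are not known exactly. Their poses are not given: they have to be found in the camera images.
- tray: Fixed open-topped tray of black sheet steel, 240 (its x) by 480 (its y) by 70 mm high, walls 4 mm. Origin: centre of its underside, on the worktop; z up; its y axis runs along the tray towards the robot's left (turned up to 25 degrees either way). The near long wall carries the slide rail.
- stop_face (a point): Middle of the inner face of the left-hand end stop, 103 mm above the worktop: a black block 36 mm wide, 18 mm long, top at z = 112 mm, one at each end of the rail. The aluminium rail is 30 mm wide, z = 70 to 94 mm, along tray y at tray x = -105 mm. With the divider against the stop the button's middle is 38 mm short of this face.
- divider (a joint): Position of the divider along the rail (m), growing along tray +y: 0 = against the right-hand end stop, 0.368 = against the left-hand one, where it has to go. Starts at 0.115 to 0.235. About 0.4 kg; unlocked it takes about 2 N to slide; with the button up a pawl locks it in notches every 10 mm, the last one at the left stop.
- panel_top (a point): Middle of the top edge of the divider's aluminium cross panel, 73 mm above the worktop: 6 mm thick, reaching across the tray, 28 mm further along +y than the button's middle. It is fixed to the carriage's black plastic head on the rail, 36 (across) by 76 (along) mm, top at z = 114 mm.
- lock_button (a joint): How far the locking button is pressed down (m): 0 when up (locked), 0.009 fully down. Its spring takes about 5 N to start and 8.5 N fully down. The divider runs free only while the button is more than 5 mm down; keep it about 6 to 9 mm down. Let go, it springs up into the nearest notch.
- button_top (a point): Middle of the top face of the locking button, 125 mm above the worktop when up; moves with divider and button. Grey ribbed saddle, 26 mm across the rail by 52 mm along it, in the middle of the head, 11 mm proud of it; at each end of its length a lip 4 mm thick rises 5 mm above this point, 44 mm between the lips. Axes parallel to the tray's.
- tea_tin: Loose steel tea tin, 68 mm across, 95 mm tall, standing in the tray right of the divider. Origin: centre of its underside. Leave alone.
- carton: Loose cardboard carton, 100 by 45 by 75 mm tall, standing in the tray right of the divider. Origin: centre of its underside. Leave alone.
- mug: Loose white mug, 82 mm across, 92 mm tall, on the worktop beside the tray. Origin: centre of its underside. Leave alone.
- jug: Loose steel milk jug, 82 mm across, 100 mm tall, with a handle, on the worktop beside the tray. Origin: centre of its underside. Leave alone.

How it is judged:
On the way, in this order (a step that is already met when the one before it is completed fails the run):
1. the locking button is pressed down by the fingers (value of joint lock_button above 0.004 m and contact force between the fingers and lock_button above 1 N), for 0.1 s.
2. the divider reaches the left-hand end stop with the button still held down (value of joint divider above 0.3635 m and value of joint lock_button above 0.003 m and contact force between the fingers and lock_button above 1 N), for 0.1 s.
At the end, for the whole second after the job is handed in: The divider stands within 4.5 mm of the left-hand end stop, its button has sprung up (less than 1.5 mm down) so that it is locked there, at rest; the tin, carton, mug and jug stand upright where they were (value of joint divider above 0.3635 m and value of joint lock_button below 0.0015 m and velocity of joint divider below 0.005 m/s and angle between each of tea_tin, carton, mug, jug's own z axis and vertical below 0.1 rad); the robot touches nothing.
It fails at once if the carriage is gripped from its sides instead of pressed from above (z of the grasp point in the frame of button_top below -0.004 m and horizontal distance between the grasp point and button_top below 0.05 m and contact force between the fingers and divider above 1 N).
It fails at once if the divider is forced (more than 45 N) (contact force between the fingers and divider above 45 N).
It fails at once if the tin, carton, mug or jug is moved or lifted more than 15 mm (distance of any of tea_tin, carton, mug, jug from where it was at the start of the episode above 0.015 m).
It also fails if it takes over 42 s, if anything falls off the work surface, if the arm or the gripper's body presses on something with over 40 N, if the wrist force passes 120 N, or if a joint passes its speed limit or range.

## Working session

There is one attempt and no reset: what is moved stays moved. The work goes in short steps, Python scripts to look and compute and a tool call to move; the robot and the scene stay as the last step left them, time stands still between calls to the robot, and variables do not carry over. Pictures are saved under pics/ and viewed, at most 10 in all, crops included, and the job is handed in when it is done.

Besides the shell and the picture viewer there is one more tool, called as name([rows], argument=value, ...), one row to a line, values as JSON. send_rows: Moves the arm, as the interface text tells. Its arguments: {"type":"object","properties":{"commands":{"type":"array","items":{"type":"array"}},"squeeze":{"type":"number"}},"required":["commands"]}

```bash
mkdir -p pics; cat > h.py <<'E'
import numpy as np, cv2
from bench import ctrl
def ray(P,u,v):
    d=np.array([(u-P["cx"])/P["fx"],(v-P["cy"])/P["fy"]]);s=d.copy()
    for _ in range(20): s=d/(1+P["k1"]*(s@s))
    return s
def onplane(P,u,v,z):
    R=np.array(P["R"]);t=np.array(P["t"]);s=ray(P,u,v)
    c=-R.T@t; d=R.T@np.array([s[0],s[1],1]); return c+d*(z-c[2])/d[2]
def cloud(P,D):
    R=np.array(P["R"]);t=np.array(P["t"]);v,u=np.mgrid[:384,:512]
    d=np.stack([(u-P["cx"])/P["fx"],(v-P["cy"])/P["fy"]],-1);s=d.copy()
    for _ in range(20): s=d/(1+P["k1"]*(s**2).sum(-1,keepdims=True))
    X=np.concatenate([s,np.ones((384,512,1))],-1)*D[...,None]
    return (X-t)@R
E
python3 - <<'E'
from h import *
for n in("top","side"):
    im,D=ctrl.capture(n);P=ctrl.camera_params(n)
    cv2.imwrite(f"pics/{n}0.png",im[...,::-1]);np.savez(n+"0.npz",im=im,D=D)
    print(n,{k:np.round(v,3).tolist() for k,v in P.items()},(D>0).mean())
print(ctrl.state())
E
```

```text
top {'fx': 406.317, 'fy': 406.317, 'cx': 253.697, 'cy': 189.956, 'k1': -0.008, 'R': [[-0.026, -1.0, 0.007], [-0.999, 0.026, -0.045], [0.044, -0.008, -0.999]], 't': [-0.051, 0.599, 1.346]} 0.9962412516276041
side {'fx': 491.551, 'fy': 491.551, 'cx': 255.92, 'cy': 189.687, 'k1': -0.178, 'R': [[0.871, -0.491, -0.014], [-0.306, -0.521, -0.797], [0.384, 0.698, -0.604]], 't': [-0.532, 0.221, 1.589]} 0.9931081136067709
{'t': 0.1, 'q': array([-1.27981484e+00,  4.86438434e-02,  9.77446764e-02,  1.62200340e+00,
       -5.30625860e-05,  1.44300008e+00]), 'dq': array([-0.00057674, -0.0015835 ,  0.00545627,  0.00028112,  0.00045318,
       -0.00053574]), 'joint_efforts': array([ 2.17224770e-03, -3.39851940e+01,  3.20934856e+01,  1.58547977e-02,
       -1.23190212e-04, -5.05224961e-06]), 'eef_pos': array([ 0.21330161, -0.47910519,  0.23024637]), 'orientation': array([-3.07092520e+00, -6.52582854e-01,  3.52485292e-04]), 'contact_force': array([-0.59806768,  0.22404201, -0.81803258]), 'moment': array([-0.01026546,  0.03471828, -0.07696279]), 'grip_force': 0.0, 'finger_gap': 1.0016779916976863}
```

View pics/top0.png

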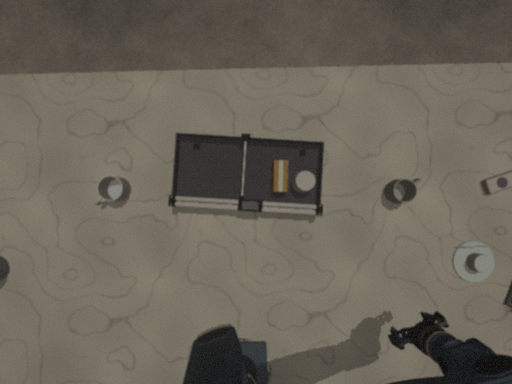

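View pics/side0.png

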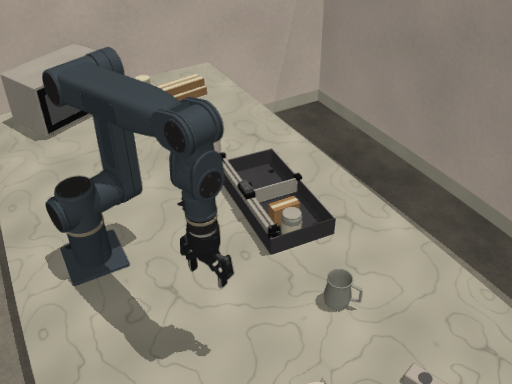

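The top view shows the tray around (248,173), the rail from a stop at (172,201) to one at (320,210), the carriage head near (251,205) and the panel at x≈243. The mug and jug are at (112,190) and (401,190), and both are well clear. The side view agrees. Next I'll measure the rail, the stops and the head.

```bash
python3 - <<'E'
from h import *
z=np.load("top0.npz");im,D=z["im"],z["D"];P=ctrl.camera_params("top")
W=cloud(P,D)
c=im[185:225,160:335,::-1];cv2.imwrite("pics/crop.png",cv2.resize(c,None,fx=4.5,fy=4.5,interpolation=cv2.INTER_CUBIC))
reg=np.zeros((384,512),bool);reg[120:225,160:335]=1
print("worktop z",np.median(W[230:260,200:300,2]))
# rail: bright pixels
g=im.mean(-1)
H=W[...,2]
for lo,hi,nm in((.082,.1,'rail'),(.1,.145,'high'),(.055,.08,'walls')):
    m=(reg&(H>lo)&(H<hi)).astype(np.uint8)
    n,L,S,C=cv2.connectedComponentsWithStats(m)
    for i in range(1,n):
        if S[i,4]<12: continue
        p=W[L==i]; print(nm,S[i].tolist(),p.mean(0).round(4),p.min(0).round(4),p.max(0).round(4))
m=reg&(H>.082)&(H<.1); (vx,vy,x,y)=cv2.fitLine(W[m][:,:2].astype(np.float32),cv2.DIST_HUBER,0,.001,.001).ravel();print(vx,vy,x,y)
for u in range(236,268):
    print(u,np.round(H[196:214,u]*1000).astype(int).tolist())
E
```

```text
worktop z -0.0004113831120621222
rail [241, 133, 9, 7, 49] [ 0.7672 -0.0437  0.0849] [ 0.7565 -0.0561  0.0823] [ 0.7774 -0.0302  0.0896]
rail [294, 170, 22, 21, 259] [ 0.6202 -0.2266  0.0954] [ 0.5897 -0.2621  0.0821] [ 0.6537 -0.1951  0.1   ]
rail [174, 195, 64, 14, 446] [0.5601 0.0859 0.0934] [ 0.5386 -0.013   0.0843] [0.5847 0.1846 0.0997]
rail [262, 201, 55, 7, 199] [ 0.5464 -0.1767  0.0932] [ 0.5353 -0.2605  0.0841] [ 0.5584 -0.0911  0.0998]
rail [262, 207, 55, 8, 193] [ 0.5276 -0.1758  0.0937] [ 0.5132 -0.2597  0.0843] [ 0.5397 -0.0907  0.0994]
high [296, 173, 7, 14, 28] [ 0.6214 -0.2086  0.1018] [ 0.6023 -0.2188  0.1   ] [ 0.6431 -0.1993  0.1053]
high [168, 194, 7, 12, 74] [0.5693 0.1909 0.1107] [0.5532 0.1819 0.1008] [0.5875 0.2014 0.1175]
high [237, 195, 26, 17, 288] [ 0.5493 -0.0512  0.1183] [ 0.5274 -0.0909  0.1006] [ 0.5787 -0.0129  0.1315]
high [316, 204, 7, 11, 69] [ 0.5289 -0.2672  0.1108] [ 0.5132 -0.2771  0.1   ] [ 0.5444 -0.2579  0.1172]
walls [171, 130, 70, 65, 305] [0.7408 0.125  0.0696] [ 0.5887 -0.0271  0.055 ] [0.7957 0.1995 0.0788]
walls [250, 135, 74, 69, 323
[... 2547 characters left out ...]
, 102, 97, 112, 1, 0]
259 [0, 9, 6, 2, 120, 116, 114, 112, 111, 1372, 114, 111, 113, 112, 113, 114, -3, -1]
260 [2, 3, 6, -3, 117, 115, 115, 111, 116, 122, 113, 112, 115, 112, 112, 118, 0, 0]
261 [7, 2, 7, 6, 111, 117, 112, 111, 113, 113, 112, 114, 109, 113, 113, 116, 4, 0]
262 [3, 3, 3, 3, 116, 115, 114, 94, 96, 68, 70, 95, 91, 94, 95, 1, 1, -2]
263 [5, 2, 2, 7, 2, 97, 87, 92, 95, 75, 70, 93, 91, 98, 95, 1, -3, 5]
264 [4, 8, 5, 3, 0, 94, 90, 95, 94, 72, 73, 96, 93, 92, 97, 1, 3, 3]
265 [3, 7, 0, 4, 10, 92, 92, 94, 94, 72, 72, 92, 92, 93, 86, 4, -1, 1]
266 [1, 2, 2, 4, 5, 94, 90, 96, 92, 73, 76, 96, 95, 94, 99, 4, 1, -2]
267 [1, 0, 0, 5, 8, 91, 94, 93, 96, 74, 72, 74, 90, 93, 92, -2, -4, -1]
```

View pics/crop.png

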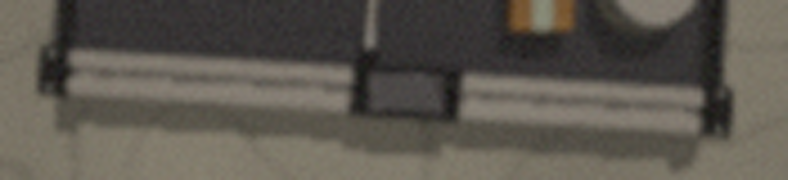

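The crop shows the stops at both rail ends and the grey button between dark head ends at pixels u≈241–258. Heights of 112, 125 and 130 mm match the sizes given. Next I'll work out the button's middle and the shift to it.

```bash
cat >> h.py <<'E'
from scipy.spatial.transform import Rotation as Ro
def plan(target,ydir=None):
    s=ctrl.state();R=Ro.from_rotvec(s["orientation"])
    d=R.inv().apply(np.array(target)-s["eef_pos"])
    print("t",round(s["t"],2),"eef",s["eef_pos"].round(4),"F",s["contact_force"].round(2),"gap",round(s["finger_gap"],2))
    print("tool shift",d.round(4))
    if ydir is not None:
        y=np.array(ydir);zt=np.array([0,0,-1.]);A=np.stack([np.cross(y,zt),y,zt],1)
        print("turn",(R.inv()*Ro.from_matrix(A)).as_rotvec().round(4))
E
python3 - <<'E'
from h import *
z=np.load("top0.npz");D=z["D"];P=ctrl.camera_params("top");W=cloud(P,D);H=W[...,2]
V,U=np.mgrid[:384,:512]
def cen(v0,v1,u0,u1,lo,hi,h):
    m=(V>=v0)&(V<v1)&(U>=u0)&(U<u1)&(H>lo)&(H<hi)
    r=cv2.minAreaRect(np.argwhere(m)[:,::-1].astype(np.float32))
    return m.sum(),r,onplane(P,*r[0],h),W[m].mean(0)
sl=cen(190,212,164,180,.104,.125,.112);sr=cen(200,220,312,326,.104,.125,.112)
hd=cen(198,215,234,266,.106,.14,.114);bt=cen(199,212,240,260,.118,.14,.127)
for k in(sl,sr,hd,bt):print(k)
yd=sl[2]-sr[2];L=np.hypot(*yd[:2]);yd=yd/L;yd[2]=0;yd/=np.linalg.norm(yd)
print("L (expect .462)",L,yd)
for nm,k in(("head",hd),("btn",bt)):
    a=(k[2]-sr[2])@yd;print(nm,"along from right stop centre",a,"divider",a-.009-.038,"lateral",np.cross(yd,k[2]-sr[2])[2], "to left:",(sl[2]-k[2])@yd-.009-.038)
b=bt[2].copy();b[2]=.175
plan(b,-yd)
E
```

```text
(np.int64(70), ((171.0, 199.5), (11.0, 6.0), 90.0), array([0.57028188, 0.19070425, 0.112     ]), array([0.569609  , 0.19127465, 0.11116932]))
(np.int64(64), ((319.2744140625, 209.0304718017578), (5.632008075714111, 10.601428031921387), 6.340191841125488), array([ 0.5286641 , -0.26786129,  0.112     ]), array([ 0.52900719, -0.26783394,  0.11147996]))
(np.int64(257), ((249.57424926757812, 204.75743103027344), (24.179405212402344, 11.940445899963379), 5.710593223571777), array([ 0.54759509, -0.05214416,  0.114     ]), array([ 0.54810954, -0.05260042,  0.1199529 ]))
(np.int64(145), ((250.0, 204.5), (9.0, 18.0), 90.0), array([ 0.54824057, -0.05350891,  0.127     ]), array([ 0.5479915 , -0.05286669,  0.1251302 ]))
L (expect .462) 0.4604502105043079 [0.09038497 0.9959069  0.        ]
head along from right stop centre 0.2165452548954789 divider 0.1695452548954789 lateral 0.0006440859843515577 to left: 0.19690495560882895
btn along from right stop centre 0.2152444290143184 divider 0.16824442901431838 lateral -0.0001221075097811615 to left: 0.1982057814899895
t 0.1 eef [ 0.2133 -0.4791  0.2302] F [-0.6   0.22 -0.82] gap 1.0
tool shift [ 0.4791 -0.2525  0.0559]
turn [-2.100e-03  3.000e-04  5.093e-01]
```

send_rows([
  [1,[0.048,-0.025,0],[0,0,0.1]],
  [1,[0.092,-0.05,0],[0,0,0.2]],
  [1,[0.136,-0.075,0],[0,0,0.3]],
  [1,[0.18,-0.098,0],[0,0,0.4]],
  [1,[0.224,-0.118,0],[0,0,0.509]],
], squeeze=20)

```text
t: 0.6
eef_pos: [0.3685, -0.2813, 0.2309]
orientation: [-3.138, 0.15, 0.001]
contact_force: [-0.7, -0.3, -0.7]
finger_gap: 0.143
grip_force: 0.0
```

```bash
python3 -c "
from h import *
plan([.548,-.053,.16],[-.0904,-.9959,0])"
```

```text
t 0.6 eef [ 0.3685 -0.2813  0.2309] F [-0.72 -0.26 -0.7 ] gap 0.14
tool shift [ 0.157  -0.2443  0.0709]
turn [-0.0004  0.0004 -0.0047]
```

send_rows([
  [1,[0.025,-0.04,0],[0,0,0]],
  [1,[0.05,-0.08,0],[0,0,0]],
  [1,[0.075,-0.12,0],[0,0,0]],
  [1,[0.1,-0.16,0.0],[0,0,0]],
  [1,[0.125,-0.2,0.02],[0,0,0]],
])

```text
t: 1.1
eef_pos: [0.5122, -0.0948, 0.2141]
orientation: [3.137, -0.141, 0.008]
contact_force: [1.5, -2.1, 0.7]
finger_gap: -0.003
grip_force: 0.0
```

send_rows([
  [1,[0.015,-0.02,0.02],[0,0,0]],
  [1,[0.03,-0.042,0.045],[0,0,0]],
  [1,[0.03,-0.042,0.045],[0,0,0]],
  [1,[0.03,-0.042,0.045],[0,0,0]],
])

```text
t: 1.5
eef_pos: [0.5424, -0.0566, 0.1654]
orientation: [-3.138, 0.14, 0.006]
contact_force: [0.3, -0.0, 0.0]
finger_gap: -0.0
grip_force: 0.0
```

```bash
python3 - <<'E'
from h import *
plan([.548,-.053,.135],[-.0904,-.9959,0])
im,D=ctrl.capture("side");im2,_=ctrl.capture("top")
a=cv2.resize(im[130:260,170:310],None,fx=4,fy=4,interpolation=cv2.INTER_CUBIC)
cv2.imwrite("pics/side1.png",a[...,::-1])
E
```

```text
t 1.5 eef [ 0.5424 -0.0566  0.1654] F [ 0.25 -0.04  0.04] gap -0.0
tool shift [ 0.0053 -0.0041  0.0304]
turn [0.0001 0.0036 0.0016]
```

View pics/side1.png

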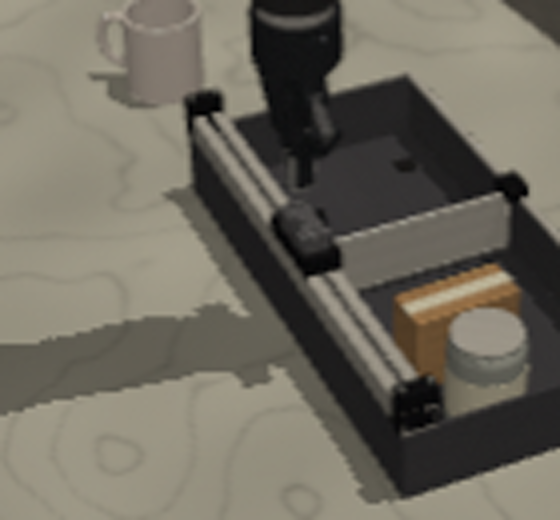

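The side crop shows the shut fingertip at (303,185), straight above the grey saddle at (305,230). I'll lower onto it.

send_rows([
  [1,[0.005,-0.004,0.015],[0,0,0]],
  [1,[0.005,-0.004,0.03],[0,0,0]],
  [1,[0.005,-0.004,0.035],[0,0,0]],
  [1,[0.005,-0.004,0.037],[0,0,0]],
  [1,[0.005,-0.004,0.037],[0,0,0]],
])

```text
t: 2.1
eef_pos: [0.5482, -0.0536, 0.1291]
orientation: [-3.138, 0.142, 0.002]
contact_force: [0.4, -0.0, 0.4]
finger_gap: 0.002
grip_force: 0.0
```

send_rows([
  [1,[0,0,0.003],[0,0,0]],
  [1,[0,0,0.005],[0,0,0]],
  [1,[0,0,0.005],[0,0,0]],
])

```text
t: 2.4
eef_pos: [0.5491, -0.0536, 0.1252]
orientation: [3.138, -0.142, 0.002]
contact_force: [1.0, 0.5, 0.2]
finger_gap: 0.002
grip_force: 0.0
```

send_rows([
  [1,[0,0,0.002],[0,0,0]],
  [1,[0,0,0.004],[0,0,0]],
  [1,[0,0,0.006],[0,0,0]],
  [1,[0,0,0.006],[0,0,0]],
  [1,[0,0,0.006],[0,0,0]],
])

```text
t: 2.9
eef_pos: [0.5493, -0.0536, 0.1207]
orientation: [3.138, -0.141, 0.003]
contact_force: [-1.3, -1.1, 7.0]
finger_gap: 0.002
grip_force: 3.3
```

send_rows([
  [1,[0,0,0.002],[0,0,0]],
  [1,[0,0,0.0035],[0,0,0]],
  [1,[0,0,0.0035],[0,0,0]],
  [1,[0,0,0.0035],[0,0,0]],
])

```text
t: 3.3
eef_pos: [0.5494, -0.0536, 0.1176]
orientation: [3.138, -0.141, 0.004]
contact_force: [-2.5, 0.5, 7.8]
finger_gap: 0.002
grip_force: 3.9
```

send_rows([
  [1,[0,-0.003,0],[0,0,0]],
  [1,[0,-0.008,0],[0,0,0]],
  [1,[0,-0.014,0],[0,0,0]],
  [1,[0,-0.02,0],[0,0,0]],
  [1,[0,-0.026,0],[0,0,0]],
])

```text
t: 3.8
eef_pos: [0.5516, -0.0284, 0.1176]
orientation: [3.136, -0.142, 0.003]
contact_force: [-2.3, -0.6, 7.6]
finger_gap: -0.001
grip_force: 3.9
```

```bash
python3 - <<'E'
from h import *
plan([.548+.0904*.2,-.053+.9959*.2,.1176],[-.0904,-.9959,0])
im,D=ctrl.capture("top");P=ctrl.camera_params("top");W=cloud(P,D);H=W[...,2]
# panel top edge (bright strip inside the tray), compare before/after
for nm,(i,d) in dict(old=(np.load("top0.npz")["im"],np.load("top0.npz")["D"]),new=(im,D)).items():
    w=cloud(P,d);m=(i.mean(-1)>100);m[:145]=0;m[190:]=0;m[:,:185]=0;m[:,265:]=0
    v,u=np.nonzero(m);p=np.array([onplane(P,a,b,.073) for a,b in zip(u,v)]);print(nm,len(p),p.mean(0).round(4), "along",(p@np.array([.0904,.9959,0])).mean().round(4))
E
```

```text
t 3.8 eef [ 0.5516 -0.0284  0.1176] F [-2.31 -0.63  7.62] gap -0.0
tool shift [-0.0014 -0.1752 -0.0004]
turn [ 0.0022 -0.0022 -0.0002]
old 60 [ 0.6717 -0.0354  0.073 ] along 0.0255
new 54 [ 0.6839 -0.0113  0.073 ] along 0.0506
```

The divider followed the tool by 25 mm, so it is free and moving. About 175 mm remain.

send_rows([
  [1,[0,-0.008,0],[0,0,0]],
  [1,[0,-0.018,0],[0,0,0]],
  [1,[0,-0.028,0],[0,0,0]],
  [1,[0,-0.038,0],[0,0,0]],
  [1,[-0.0005,-0.048,0],[0,0,0]],
])

```text
t: 4.35
eef_pos: [0.5556, 0.0181, 0.1177]
orientation: [3.138, -0.137, 0.005]
contact_force: [-1.9, -0.4, 7.3]
finger_gap: -0.0
grip_force: 3.9
```

send_rows([
  [1,[0,-0.01,0],[0,0,0]],
  [1,[0,-0.02,0],[0,0,0]],
  [1,[0,-0.03,0],[0,0,0]],
  [1,[0,-0.04,0],[0,0,0]],
  [1,[-0.0005,-0.05,0],[0,0,0]],
])

```text
t: 4.85
eef_pos: [0.5582, 0.0443, 0.1178]
orientation: [-3.121, 0.079, -0.005]
contact_force: [-2.0, -1.8, 7.0]
finger_gap: -0.003
grip_force: 3.9
```

```bash
python3 -c "
from h import *
plan([.548+.0904*.2,-.053+.9959*.2,.1176],[-.0904,-.9959,0])"
```

```text
t 4.85 eef [0.5582 0.0443 0.1178] F [-1.96 -1.8   6.98] gap -0.0
tool shift [ 0.0027 -0.1021  0.0022]
turn [-0.0197 -0.0021  0.0397]
```

```bash
python3 -c "
from h import *
s=ctrl.state();print(s['q'].round(3),s['dq'].round(3),s['moment'].round(2),s['orientation'].round(4))"
```

```text
[-0.052  0.138 -0.03   1.4    0.02   3.141] [ 0.073  0.014  0.019 -0.002  0.04  -0.   ] [-0.45  0.48 -0.01] [-3.121   0.0793 -0.0046]
```

Joint 6 reached its limit at 3.14, so the wrist has to follow the base. I'll turn the tool back about its axis, which the button has room for, and level it at the same time.

send_rows([
  [1,[0,0,0],[-0.01,0,-0.09]],
  [1,[0,0,0],[-0.02,-0.002,-0.18]],
  [1,[0,0,0],[-0.02,-0.002,-0.27]],
  [1,[0,0,0],[-0.02,-0.002,-0.36]],
  [1,[0,0,0],[-0.02,-0.002,-0.36]],
])

```text
t: 5.35
eef_pos: [0.5592, 0.0451, 0.1182]
orientation: [-3.103, -0.487, -0.01]
contact_force: [-0.9, 0.3, 8.4]
finger_gap: 0.003
grip_force: 3.8
```

```bash
python3 - <<'E'
from h import *
plan([.548+.0904*.2,-.053+.9959*.2,.1176],[-.0904,-.9959,0])
s=ctrl.state();print(s['q'].round(3))
im,D=ctrl.capture("top");P=ctrl.camera_params("top")
i=im;m=(i.mean(-1)>100);m[:145]=0;m[190:]=0;m[:,:185]=0;m[:,265:]=0
v,u=np.nonzero(m);p=np.array([onplane(P,a,b,.073) for a,b in zip(u,v)]);print(len(p),p.mean(0).round(4), "along",(p@np.array([.0904,.9959,0])).mean().round(4))
print("tool along",s["eef_pos"]@np.array([.0904,.9959,0]))
E
```

```text
t 5.35 eef [0.5592 0.0451 0.1182] F [-0.86  0.29  8.35] gap 0.0
tool shift [ 0.0375 -0.0941  0.0008]
turn [-0.0007 -0.0066  0.4016]
[-4.000e-02  1.380e-01 -2.900e-02  1.397e+00  2.000e-03  2.790e+00]
54 [0.6874 0.0623 0.073 ] along 0.1242
tool along 0.09542944145542476
```

send_rows([
  [1,[0.003,-0.0074,0],[0,0,0]],
  [1,[0.0067,-0.0167,0],[0,0,0]],
  [1,[0.0104,-0.026,0],[0,0,0]],
  [1,[0.0141,-0.0353,0],[0,0,0]],
  [1,[0.0178,-0.0446,0.0005],[0,0,0]],
])

```text
t: 5.9
eef_pos: [0.5632, 0.0923, 0.1181]
orientation: [3.102, 0.483, 0.012]
contact_force: [0.6, -1.7, 6.5]
finger_gap: 0.0
grip_force: 3.8
```

```bash
cat > chk.py <<'E'
from h import *
plan([.548+.0904*.2,-.053+.9959*.2,.1176],[-.0904,-.9959,0])
s=ctrl.state();print(s['q'].round(3))
im,D=ctrl.capture("top");P=ctrl.camera_params("top")
i=im;m=(i.mean(-1)>100);m[:145]=0;m[190:]=0;m[:,:180]=0;m[:,265:]=0
v,u=np.nonzero(m);p=np.array([onplane(P,a,b,.073) for a,b in zip(u,v)]);a=(p@np.array([.0904,.9959,0])).mean();print(len(p),p.mean(0).round(4), "panel moved",(a-.0255).round(4), "panel-tool",a-s["eef_pos"]@np.array([.0904,.9959,0]))
cv2.imwrite("pics/top_%d.png"%(s["t"]*100),cv2.resize(im[120:225,160:335,::-1],None,fx=4,fy=4,interpolation=cv2.INTER_CUBIC))
E
python3 chk.py
```

```text
t 5.9 eef [0.5632 0.0923 0.1181] F [ 0.58 -1.67  6.51] gap 0.0
tool shift [ 0.0191 -0.0505  0.0005]
turn [ 0.0014 -0.0078  0.3993]
[ 4.500e-02  1.620e-01 -2.000e-03  1.398e+00 -1.000e-03  2.878e+00]
52 [0.6909 0.1095 0.073 ] panel moved 0.146 panel-tool 0.028683101892425178
```

send_rows([
  [1,[0.003,-0.008,0.0003],[0,0,0]],
  [1,[0.0065,-0.017,0.0006],[0,0,0]],
  [1,[0.01,-0.0265,0.0006],[0,0,0]],
  [1,[0.013,-0.035,0.0006],[0,0,0]],
  [1,[0.0155,-0.041,0.0006],[0,0,0]],
])

```text
t: 6.45
eef_pos: [0.567, 0.1365, 0.1182]
orientation: [3.103, 0.483, 0.017]
contact_force: [2.6, -2.9, 7.6]
finger_gap: -0.002
grip_force: 3.8
```

send_rows([
  [1,[0.0011,-0.003,0],[0,0,0]],
  [1,[0.0022,-0.006,0],[0,0,0]],
  [1,[0.0033,-0.009,0],[0,0,0]],
  [1,[0.004,-0.011,0],[0,0,0]],
  [1,[0.004,-0.011,0],[0,0,0]],
])

```text
t: 6.95
eef_pos: [0.5668, 0.1469, 0.1179]
orientation: [3.101, 0.482, 0.014]
contact_force: [2.0, -4.4, 7.5]
finger_gap: -0.0
grip_force: 3.9
```

```bash
python3 chk.py
```

```text
t 6.95 eef [0.5668 0.1469 0.1179] F [ 1.98 -4.43  7.52] gap -0.0
tool shift [-0.0009  0.0005  0.0003]
turn [ 0.003  -0.0094  0.399 ]
[ 0.141  0.199  0.039  1.402 -0.003  2.974]
72 [0.6781 0.163  0.073 ] panel moved 0.1981 panel-tool 0.0260712773978945
```

send_rows([
  [1,[0.0008,-0.002,0],[0,0,0]],
  [1,[0.0016,-0.004,0],[0,0,0]],
  [1,[0.0024,-0.006,0],[0,0,0]],
  [1,[0.0024,-0.006,0],[0,0,0]],
])

```text
t: 7.4
eef_pos: [0.5663, 0.1529, 0.1175]
orientation: [3.1, 0.482, 0.011]
contact_force: [-0.1, -4.5, 8.0]
finger_gap: -0.004
grip_force: 3.9
```

```bash
python3 chk.py; ls pics
```

```text
t 7.4 eef [0.5663 0.1529 0.1175] F [-0.08 -4.52  7.96] gap -0.0
tool shift [-0.0023  0.0063 -0.0001]
turn [ 0.0036 -0.0072  0.3987]
[ 0.151  0.204  0.045  1.404 -0.004  2.985]
69 [0.6783 0.163  0.073 ] panel moved 0.1981 panel-tool 0.020202468350846492
crop.png
side0.png
side1.png
top0.png
top_590.png
top_695.png
top_740.png
```

The panel stayed put while the fingertip slid 6 mm on the button, so the divider is against the stop. I'll release straight up.

send_rows([
  [1,[0,0,-0.004],[0,0,0]],
  [1,[0,0,-0.009],[0,0,0]],
  [1,[0,0,-0.016],[0,0,0]],
  [1,[0,0,-0.03],[0,0,0]],
  [1,[0,0,-0.06],[0,0,0]],
])

```text
t: 7.95
eef_pos: [0.5616, 0.1545, 0.1719]
orientation: [-3.103, -0.484, 0.009]
contact_force: [0.0, 0.3, 0.1]
finger_gap: 0.0
grip_force: 0.0
```

send_rows([
  [1,[-0.03,0,-0.03],[0,0,0]],
  [1,[-0.07,0,-0.05],[0,0,0]],
  [1,[-0.11,0,-0.05],[0,0,0]],
  [1,[-0.15,0,-0.05],[0,0,0]],
  [1,[-0.15,0,-0.05],[0,0,0]],
])

```text
t: 8.45
eef_pos: [0.4161, 0.1083, 0.2242]
orientation: [-3.103, -0.484, 0.003]
contact_force: [0.6, 0.9, -0.3]
finger_gap: 0.001
grip_force: 0.0
```

```bash
python3 chk.py; python3 - <<'E'
from h import *
im,D=ctrl.capture("top");P=ctrl.camera_params("top");W=cloud(P,D);H=W[...,2];V,U=np.mgrid[:384,:512]
m=(V>190)&(V<212)&(U>160)&(U<215)&(H>.118)&(H<.14)
print(m.sum(),np.median(W[m],0),U[m].min(),U[m].max())
E
cp pics/top_8*.png pics/last.png
```

```text
t 8.45 eef [0.4161 0.1083 0.2242] F [ 0.56  0.95 -0.28] gap 0.0
tool shift [0.1546 0.0097 0.1063]
turn [-0.0012  0.0022  0.3998]
[ 9.800e-02 -1.980e-01 -1.470e-01  1.624e+00  1.000e-03  2.930e+00]
73 [0.6777 0.163  0.073 ] panel moved 0.1981 panel-tool 0.07808770197038456
148 [0.5647645  0.14432303 0.12565596] 173 197
```

View pics/last.png

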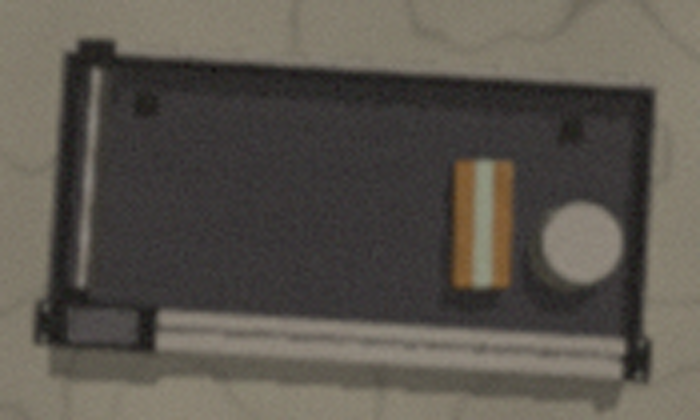

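The crop shows the head directly against the left stop, at about (55,325). The button top is at 0.1257 m, so it is up. The tin and carton have not moved, and the arm is clear. I'll hand the job in.

```bash
python3 -c "
from bench import ctrl
print(ctrl.finish_job())"
```

```text
the job is handed in; nothing more can be done
None
```

The divider is up against the left-hand end stop with its button sprung up (top measured at 126 mm), the tin and carton look undisturbed, the arm passed nowhere near the mug or jug and is clear, and the job is handed in; no verdict was shown.

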